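Shut the salt box, leave the sugar box open

TASK

The salt is finished with, but the sugar is still in use. Two round wooden boxes with swivel lids stand open before you: use a fingertip to push the lid of the salt box (the one standing on the leather coaster) gently round on its pin until it is fully shut, without gripping, lifting or shifting the box, and then draw back. Leave the sugar box and its open lid, and everything else on the worktop, just as they are.

Things in the scene. Friction and masses are not known exactly. Their poses are not given: they have to be found in the camera images.
- salt_box: The salt box, to be shut: loose round box of pale wood, 84 mm across, 0.3 to 0.7 kg; its walls are 44 mm high, the lid on top of them is a flat disc 13 mm thick (44 to 58 mm above the box's underside), and it stands on the 8 mm coaster. The other box is its twin. Origin at the underside, z up. In its own frame the box's axis is at (0, -5 mm), the lid's upright brass pin at (0, -41 mm), and the lid's tab points to +y when the lid is shut.
- salt_box_lid (a joint): Lid of the salt box, turning flat about the upright pin: 0 fully shut (a hard stop, disc covering the box), 1.83 rad fully open; at the start about 0.9 to 1.5. Seen from above it opens clockwise and shuts anticlockwise. It stays where it is left and needs only about 1 to 1.5 N at its edge when moved slowly (1.0 rad/s or less). The disc is 84 mm across with its centre 36 mm from the pin.
- salt_tab (a point): Point on the middle of the salt lid's small tab (10 mm wide, 6 mm thick, standing 10 mm out of the disc's edge, opposite the pin), 84 mm from the pin, 50 mm above the box's underside. Turns with the lid.
- salt_pin (a point): Top of the pin on which the salt box's lid turns, level with the lid's upper face. With salt_tab it gives the direction in which the lid points.
- coaster: Dark brown round leather coaster, 96 mm across, 8 mm thick, fixed to the worktop; the salt box stands on it. Origin at the centre of its underside.
- sugar_box: The sugar box, to be left alone: loose twin of the salt box, standing on the bare worktop with its lid open. Same frame as the salt box.
- sugar_tab (a point): Same point on the tab of the sugar box's lid; must not move.
- pinch_bowl: Bystander: small speckled bowl, 70 mm across, 31 mm high, loose. Origin at the underside.
- lemon: Bystander: loose lemon, 55 x 75 x 55 mm. Origin at the underside.
- jigger: Bystander: loose brass double jigger, 44 mm across, 91 mm high, right of the boxes. Origin at the underside.
Things that resemble listed ones, but are neither listed nor needed, are in the scene too. What is shaped like the salt_box but purple is not meant.

How it is judged:
By the outcome, as a careful person would: the job done as asked, in the order asked, and still so for the second after the job is handed in, with the robot touching nothing.
It also fails if it takes over 35 s, if anything falls off the work surface, if the arm or the gripper's body presses on something with over 40 N, if the wrist force passes 120 N, or if a joint passes its speed limit or range.

ROBOT

A 6-joint arm with a two-finger parallel gripper is mounted at the origin on a cart in front of the work surface, level with it; the furniture and walls round the work are solid. World frame = base frame: x ahead of the robot, y to its left, z up, the work surface at z = 0. Lengths are in m, angles in rad, forces in N, time in s.
With the tool pointing down it reaches from about 0.35 to 0.975 m from the base axis. Payload 4.9 kg.
Tool frame: the origin (TCP) lies between the finger pads; the fingertips stand 17 mm ahead of it and the grasp point (between the pads) lies 2 mm behind it; z points along the fingers, y is the direction in which the jaws open and shut (so a half turn about z gives the same grasp; the last joint's range is limited). The gripper opens to 85 mm and grips with 20 to 120 N. Pads are 22 mm wide; open, the fingers measure 114 mm over their backs; the gripper's body (76 mm by 85 mm) begins 54 mm behind the grasp point. The pads swing forward as they close: fully open they stand 13 mm farther back than shut.
Start: joints at [-1.289, 0.053, 1.613, -0, 1.476, -0.119], TCP at [0.244, -0.575, 0.211] pointing down, gripper open.
Joint ranges: [-3.01, 3.01], [-1.01, 2.22], [0.06, 2.58], [-1.02, 4.17], [0.09, 2.62], [-3.14, 3.14]. Speed limits (rad/s): [2.57, 2.57, 3.14, 3.14, 3.14, 3.14].

INTERFACE

Orientations are given as [roll, pitch, yaw] about the fixed x, y, z axes, in that order (R = Rz(yaw) Ry(pitch) Rx(roll)).
In Python, from cell import manip gives the robot as it stands.
- The arm moves only by the shell command python3 -m handwheel 'ROWS' [FORCE]. ROWS is JSON, a list that holds one entry, the list of rows, each a list of 7 numbers: the closure, from 0 (fully open) to 1 (shut), then the shift along the world's x, y, z in units of 0.08 m (1.0 is 0.08 m), then the turn, a rotation vector about the world's x, y, z in units of 120 degrees (1.0 is 120 degrees). In form: [[[gripper, tx, ty, tz, ax, ay, az], ...]]. A call has 1 to 8 rows; each row shifts and turns the commanded pose from where the row before left it; what a row does not reach is not made up. A row lasts 1/12 s, in which the tool goes at most 41.7 mm and 7.16 degrees, less where a joint would pass 70% of its speed; a pose out of reach is approached as far as the arm can. A call with a number of a shift or a turn outside -1 to 1 is refused whole. A call with a gripper value outside its range is refused whole. The fingers move at their own pace and stop on an object; FORCE is the grip in N (left out, the last holds). Time passes only in rows, so rows that do not move let the fingers close. It gives the time, the measured TCP pose, the force and the opening at its end, in the units of the state.
- manip.observe(): the state, without advancing time (a new reading comes with each control period).
- manip.capture(name): name is "scene" or "top" or "wrist"; returns the picture (400x640x3 uint8, blue, green, red); there is no depth.
- manip.camera_model(name): a dict with "K" (3x3 intrinsics, pixels), "R" (3x3) and "t" (3): a world point X has camera coordinates R X + t; the wrist camera has in their place "T_tool_cam" (4x4, takes a point from camera to tool coordinates, whose origin is the TCP and whose axes are the flange's). Camera axes: x right, y down, z forward; pixel columns grow to the right and rows downward; lengths in m; the calibration is good to about 2 mm. A picture is of the moment at which its call begins: read the wrist's pose just before it. camera_model takes no time and is no camera call.
- manip.close_job(): hands the job in, once; it reports no verdict.
The state is a dict: "clock": time; "joint_pos": joint angles; "joint_vel": joint speeds; "effort": joint torques, N m; "position": TCP position; "ee_rot": TCP orientation; "wrist_force": force on the tool from outside, world axes, zero at the start; "torque": the same for the moment, N m; "grip_width": finger opening in m.
Only numpy, scipy, OpenCV 4.12 (cv2) and the standard library are available. Lean on these libraries where they do the work, as an engineer would, in place of code of your own. Each camera call takes 0.05 s, during which the arm holds its last target. There are 200 camera calls.

## Working session

There is one attempt and no reset: what is moved stays moved. The work goes in short steps, Python scripts to look and compute and a shell command to move; the robot and the scene stay as the last step left them, time stands still between calls to the robot, and variables do not carry over. Pictures are saved under pics/ and viewed, about 8 in all and at most 12, crops included, and the job is handed in when it is done.

```bash
mkdir -p pics; python3 - <<'E'
from cell import manip
import cv2,json
for n in("scene","top"):
    cv2.imwrite(f"pics/{n}0.png",manip.capture(n))
    m=manip.camera_model(n);print(n,{k:getattr(v,'tolist',lambda:v)() for k,v in m.items()})
s=manip.observe();print(s)
E
```

```text
scene {'K': [[432.1868368341111, 0.0, 320.4605713116028], [0.0, 432.1868368341111, 195.3716567487076], [0.0, 0.0, 1.0]], 'R': [[0.9056601604093876, -0.4237745871084587, -0.013956115802656733], [-0.29735617455397, -0.6113355886342976, -0.7333812811381168], [0.30225647933811256, 0.6683441459234993, -0.679674277362265]], 't': [-0.5733749584639835, -0.02840340335677463, 1.4904476337697046]}
top {'K': [[500.3023019548584, 0.0, 319.61597986818765], [0.0, 500.3023019548584, 197.18714716286038], [0.0, 0.0, 1.0]], 'R': [[-0.023769710762241995, -0.9996941895501137, -0.0068211604599664475], [-0.9973714209616482, 0.02418054307635693, -0.06830483134797524], [0.0684488823811043, 0.0051796444157590545, -0.9976411788736992]], 't': [-0.3377110184230593, 0.477950349659644, 1.2856816716967863]}
{'clock': 0.1, 'joint_pos': array([-1.28897492e+00,  5.32739148e-02,  1.61415939e+00,  1.03213535e-05,
        1.47599534e+00, -1.19045840e-01]), 'joint_vel': array([-8.93139741e-04,  7.24982242e-05, -3.39918943e-03,  4.04608402e-04,
       -2.50842900e-04, -2.29635726e-03]), 'effort': array([-3.66214626e-04, -3.94900668e+01, -3.71363568e+01, -1.26666696e-04,
        3.88073604e-03,  6.56870824e-06]), 'position': array([ 0.24369443, -0.57488123,  0.20979487]), 'ee_rot': array([-3.13977087e+00, -2.28252153e-04,  4.00866048e-01]), 'wrist_force': array([-0.93023634, -0.51911016,  0.3554241 ]), 'torque': array([-0.00015993,  0.04136736,  0.01202675]), 'grip_width': 0.08589460138419135}
```

View pics/top0.png

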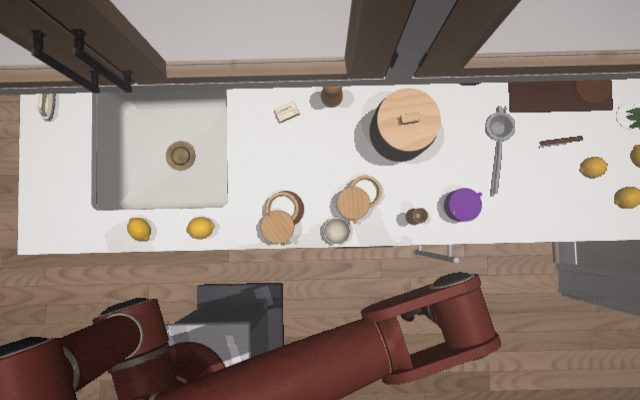

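View pics/scene0.png

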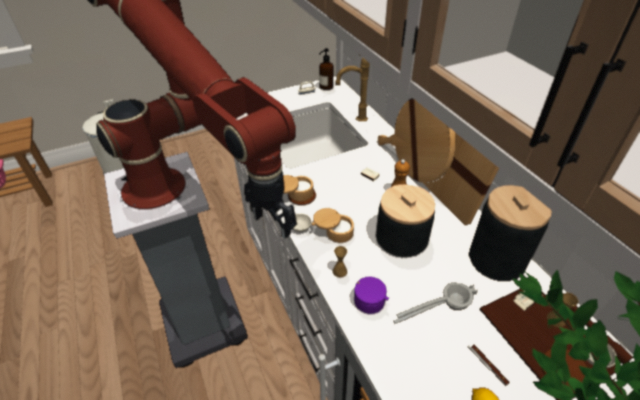

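```bash
python3 - <<'E'
import cv2
a=cv2.imread("pics/top0.png")[165:260,235:395]
cv2.imwrite("pics/crop1.png",cv2.resize(a,None,fx=5,fy=5,interpolation=cv2.INTER_CUBIC))
E
```

```text
(no output)
```

View pics/crop1.png

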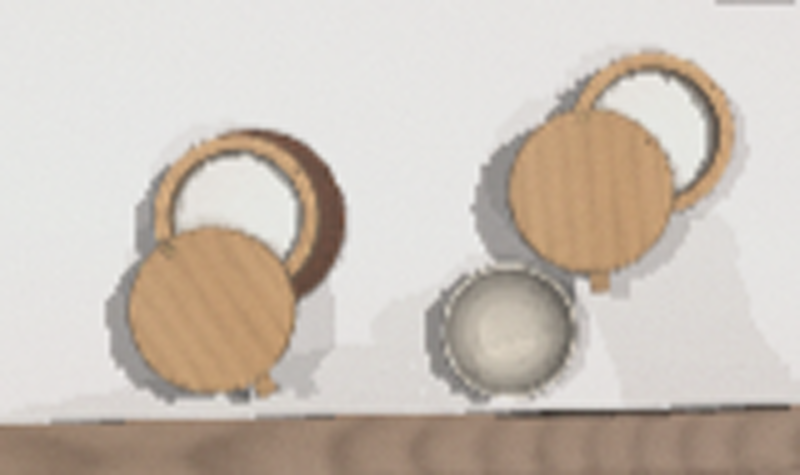

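The top view shows the salt box on the brown coaster at left. In the crop its ring centre is at about (237,215), lid disc at (212,311) and tab at (266,386). The sugar box (disc (590,190), tab (600,283)) stands to the right, with the bowl just below it.

```bash
cat > h.py <<'E'
import numpy as np
from cell import manip
def ray(cam,uv,z):
    m=manip.camera_model(cam);K,R,t=[np.array(m[k]) for k in("K","R","t")]
    c=-R.T@t;d=R.T@np.linalg.solve(K,[uv[0],uv[1],1]);return (c+d*(z-c[2])/d[2])[:2]
def crop(u,v,u0=235,v0=165,s=5):return (u+.5)/s-.5+u0,(v+.5)/s-.5+v0
E
python3 - <<'E'
from h import *
g=lambda u,v,z:ray("top",crop(u,v),z)
D=g(212,311,.066);T=g(265,386,.061);B=g(237,215,.052);C=g(266,210,.008)
for n,v in dict(disc=D,tab=T,box=B,coast=C,sdisc=g(590,190,.058),stab=g(600,283,.053),bowl=g(508,330,.03),edge=g(250,415,0)).items():print(n,v.round(4))
d=(T-D);print("D-T",np.linalg.norm(d),"DB",np.linalg.norm(D-B));d/=np.linalg.norm(d)
P=D-.036*d;print("pin",P.round(4),"PB",np.linalg.norm(B-P),"TP",np.linalg.norm(T-P))
s=B-P;print("open dir",np.degrees(np.arctan2(d[1],d[0])),"shut dir",np.degrees(np.arctan2(s[1],s[0])))
E
```

```text
disc [ 0.3949 -0.2415]
tab [ 0.357  -0.2668]
box [ 0.4431 -0.2537]
coast [ 0.4476 -0.2654]
sdisc [ 0.4511 -0.4318]
stab [ 0.4045 -0.4358]
bowl [ 0.382  -0.3895]
edge [ 0.3409 -0.2544]
D-T 0.04559400138016382 DB 0.04975395168591375
pin [ 0.4249 -0.2215] PB 0.037034346085401904 TP 0.08159400138016379
open dir -146.26801777739996 shut dir -60.39906306283493
```

```bash
python3 -m handwheel '[[[1,0.1,0.2,0,0,0,0],[1,0.1,0.4,0,0,0,0.02],[1,0.1,0.4,0,0,0,0.02],[1,0.1,0.4,0,0,0,0.02],[1,0.1,0.4,0,0,0,0.02],[1,0.1,0.4,0,0,0,0.01],[1,0.1,0.4,0,0,0,0],[1,0.1,0.4,0,0,0,0]]]' 20 && python3 -m handwheel '[[[1,0.1,0.4,0,0,0,0],[1,0.1,0.4,0,0,0,0],[1,0.02,0.33,0,0,0,0],[1,0,0,-0.3,0,0,0],[1,0,0,-0.3,0,0,0],[1,0,0,-0.3,0,0,0],[1,0,0,-0.1,0,0,0],[1,0,0,0,0,0,0]]]'
python3 - <<'E'
from h import *
import cv2
s=manip.observe();print(s["position"],s["ee_rot"],s["wrist_force"],s["grip_width"])
w=manip.capture("wrist");t=manip.capture("top")[165:260,235:395]
cv2.imwrite("pics/w1.png",w);cv2.imwrite("pics/t1.png",cv2.resize(t,None,fx=5,fy=5,interpolation=cv2.INTER_CUBIC))
m=manip.camera_model("wrist");print(m["K"].tolist(),m["T_tool_cam"].tolist())
E
```

```text
clock: 0.77
position: [0.3077, -0.3336, 0.2103]
ee_rot: [-3.141, -0.0, 0.589]
wrist_force: [0.3, 0.6, 0.3]
grip_width: -0.0
clock: 1.43
position: [0.324, -0.2434, 0.1279]
ee_rot: [-3.136, 0.001, 0.589]
wrist_force: [-0.4, -0.1, 0.7]
grip_width: -0.0003
[ 0.32395574 -0.24340288  0.12794709] [-3.13573258e+00  9.41012630e-04  5.89342775e-01] [-0.44517318 -0.09334236  0.66858366] -0.00029273337430868777
[[294.6287761425303, 0.0, 321.1720838806799], [0.0, 294.6287761425303, 201.0695971379768], [0.0, 0.0, 1.0]] [[-0.0003515152377405643, -0.9558090547960508, -0.2939879711942583, 0.07567538431123488], [0.999999470535726, -0.000620309711924874, 0.0008210628034511016, -0.0006205366267340029], [-0.0009671428558156696, -0.2939875269220442, 0.9558087667776198, -0.163349985171954], [0.0, 0.0, 0.0, 1.0]]
```

View pics/w1.png

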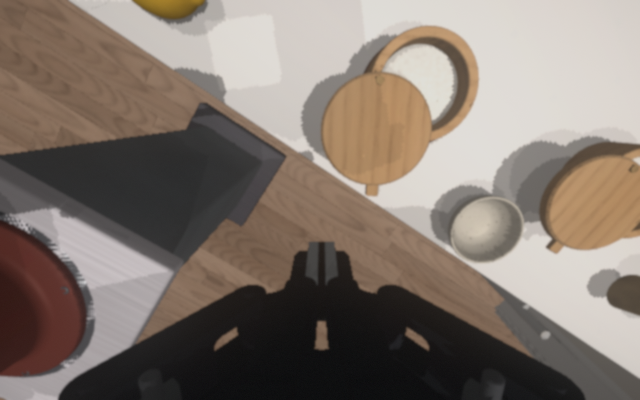

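Wrist view: salt pin at (379,80), lid disc centre at (377,128), tab at (372,189). The shut fingers' tips are at about (321,243), roughly 27 px wide.

```bash
cat >> h.py <<'E'
from scipy.spatial.transform import Rotation as Ro
def wray(uv,z,s=None):
    s=s or manip.observe();m=manip.camera_model("wrist");T=np.array(m["T_tool_cam"])
    R=Ro.from_euler("xyz",s["ee_rot"]).as_matrix();d=R@T[:3,:3]@np.linalg.solve(np.array(m["K"]),[*uv,1]);c=R@T[:3,3]+s["position"]
    return (c+d*(z-c[2])/d[2])[:2]
E
python3 - <<'E'
from h import *
import cv2
for n,uv,z in(("pin",(379,80),.066),("disc",(377,128),.066),("tab",(372,189.5),.061),("box",(432,81),.052)):print(n,wray(uv,z).round(4))
w=cv2.imread("pics/w1.png")[220:320,250:400]
cv2.imwrite("pics/w1c.png",cv2.convertScaleAbs(cv2.resize(w,None,fx=5,fy=5,interpolation=cv2.INTER_CUBIC),alpha=2.5,beta=10))
E
```

```text
pin [ 0.4289 -0.226 ]
disc [ 0.4011 -0.245 ]
tab [ 0.3599 -0.2721]
box [ 0.4534 -0.2616]
```

View pics/w1c.png

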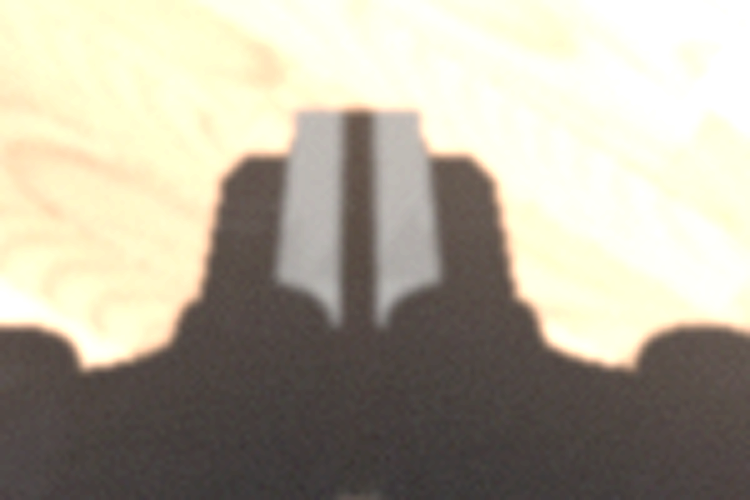

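```bash
python3 -m handwheel '[[[1,0.04,0.03,-0.2,0,0,0],[1,0,0,-0.2,0,0,0],[1,0,0,-0.2,0,0,0],[1,0,0,-0.2,0,0,0],[1,0.035,-0.052,0,0,0,0],[1,0.035,-0.052,0,0,0,0],[1,0,0,0,0,0,0]]]'
python3 - <<'E'
from h import *
import cv2
w=manip.capture("wrist");t=manip.capture("top")[165:260,235:395]
t=cv2.resize(t,None,fx=4,fy=4,interpolation=cv2.INTER_CUBIC)
w=cv2.resize(w[50:300,210:530],None,fx=2,fy=2)
# stack in 640 wide
cv2.imwrite("pics/m2.png",np.vstack([w[:,:640],t])[:, :][:880])
cv2.imwrite("pics/w2.png",w);cv2.imwrite("pics/t2.png",t)
E
```

```text
clock: 2.12
position: [0.3358, -0.2531, 0.0693]
ee_rot: [3.138, -0.001, 0.589]
wrist_force: [0.8, 0.5, -0.5]
grip_width: 0.0002
```

View pics/w2.png

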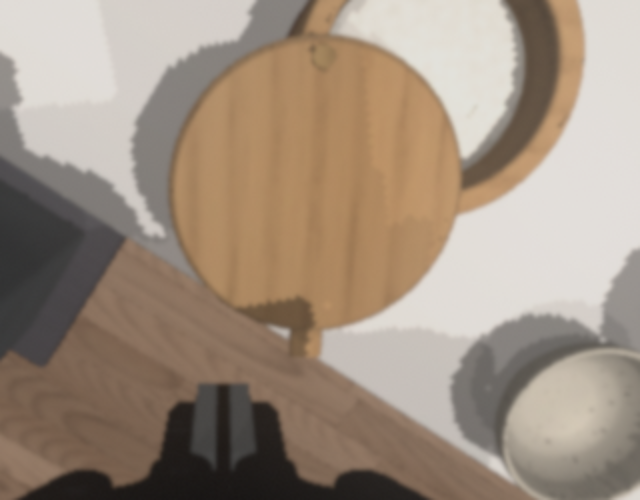

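The wrist view shows the fingertips just short of the tab (tab end (305,358), tip edge about (222,385)). They look farther out radially than I expected, so I'm checking with the scene camera.

```bash
python3 - <<'E'
from h import *
import cv2
a=manip.capture("scene")[160:260,230:370]
cv2.imwrite("pics/s2.png",cv2.resize(a,None,fx=5.5,fy=5.5,interpolation=cv2.INTER_CUBIC))
m=manip.camera_model("scene");K,R,t=[np.array(m[k]) for k in("K","R","t")]
s=manip.observe();Q=Ro.from_euler("xyz",s["ee_rot"]).as_matrix();print(s["position"])
def pr(X):
    c=K@(R@X+t);c=c[:2]/c[2];return ((c-[230,160]+.5)*5.5-.5).round(0)
for l in([0,0,.017],[.011,0,.017],[-.011,0,.017],[.011,.01,.017],[.011,.01,-.02]):print(l,pr(Q@np.array(l)+s["position"]))
print("tab",pr(np.array([.357,-.267,.058])),pr(np.array([.36,-.272,.058])),"pin",pr(np.array([.4249,-.2215,.066])),pr(np.array([.4289,-.226,.066])))
E
```

```text
[ 0.3351575  -0.25203939  0.06861278]
[0, 0, 0.017] [219. 177.]
[0.011, 0, 0.017] [231. 166.]
[-0.011, 0, 0.017] [208. 188.]
[0.011, 0.01, 0.017] [244. 171.]
[0.011, 0.01, -0.02] [239. 124.]
tab [263. 173.] [271. 177.] pin [340.  84.] [349.  86.]
```

View pics/s2.png

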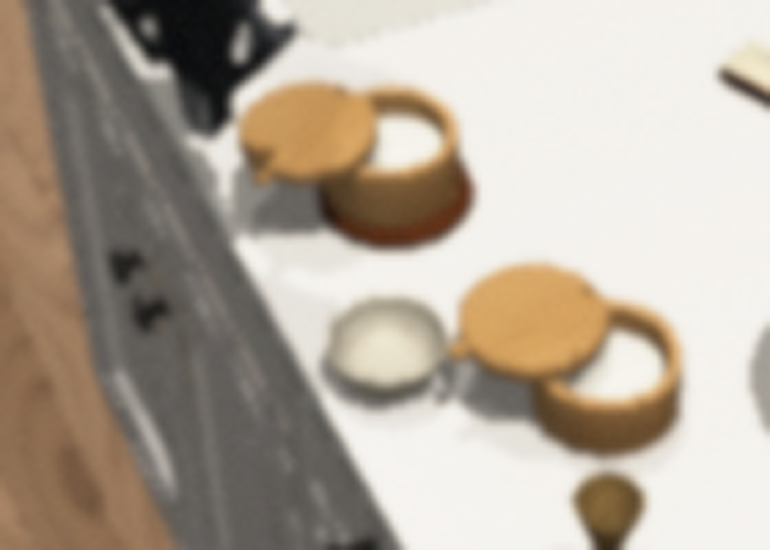

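```bash
python3 - <<'E'
from h import *
import cv2
a=manip.capture("scene")[160:205,240:300];b=cv2.imread("pics/scene0.png")
z=lambda a:cv2.resize(a,None,fx=6.5,fy=6.5,interpolation=cv2.INTER_CUBIC)
w=manip.capture("wrist")[225:300,260:385]
cv2.imwrite("pics/z3.png",np.hstack([z(a),cv2.resize(cv2.convertScaleAbs(w,alpha=2),(400,240+52))]))
m=manip.camera_model("scene");K,R,t=[np.array(m[k]) for k in("K","R","t")]
s=manip.observe();Q=Ro.from_euler("xyz",s["ee_rot"]).as_matrix()
for l in([0,0,.017],[0,0,0],[0,0,-.02],[0,0,-.04]):
    c=K@(R@(Q@np.array(l)+s["position"])+t);c=c[:2]/c[2];print(l,((c-[240,160]+.5)*6.5-.5).round(0))
E
```

```text
[0, 0, 0.017] [193. 209.]
[0, 0, 0] [190. 184.]
[0, 0, -0.02] [186. 153.]
[0, 0, -0.04] [182. 122.]
```

View pics/z3.png

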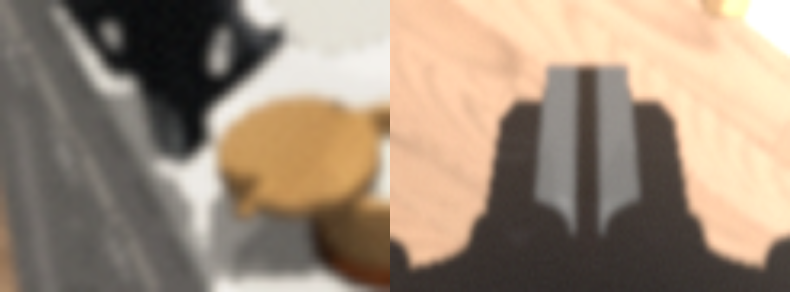

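Two cameras agree that the closed tips sit about 35 mm higher than stated, at around z = 0.086, above the lid. I'll lower further, still clear of everything, and compute the arc table.

```bash
python3 -m handwheel '[[[1,0,0,-0.15,0,0,0],[1,0,0,-0.15,0,0,0],[1,0,0,-0.15,0,0,0],[1,0,0,0,0,0,0]]]'
python3 - <<'E'
from h import *
import cv2
s=manip.observe();P=np.array([.427,-.2235]);w=manip.capture("wrist")[50:300,210:530]
a=manip.capture("scene")[150:215,230:310]
v=s["position"][:2]-P;print(s["position"],np.linalg.norm(v),np.degrees(np.arctan2(v[1],v[0])))
cv2.imwrite("pics/w4.png",np.hstack([cv2.resize(w,(512,400)),cv2.resize(a,(288,234),interpolation=2)[:,:] if 0 else cv2.copyMakeBorder(cv2.resize(a,(288,234),interpolation=2),0,166,0,0,0)]))
a0=np.arctan2(v[1],v[0]);r=np.linalg.norm(v);d=np.radians(2.5)
for k in range(40):
    q=[np.array([np.cos(a0+j*d),np.sin(a0+j*d)])*r/.08 for j in(k,k+1)];print(k,(q[1]-q[0]).round(3))
E
```

```text
clock: 2.7
position: [0.333, -0.2496, 0.0289]
ee_rot: [-3.138, 0.001, 0.589]
wrist_force: [0.2, 0.4, -0.4]
grip_width: -0.0002
[ 0.33296076 -0.24957537  0.0289422 ] 0.09758741455539272 -164.50227357819082
0 [ 0.015 -0.051]
1 [ 0.018 -0.05 ]
2 [ 0.02  -0.049]
3 [ 0.022 -0.049]
4 [ 0.024 -0.048]
5 [ 0.026 -0.046]
6 [ 0.028 -0.045]
7 [ 0.03  -0.044]
8 [ 0.032 -0.043]
9 [ 0.034 -0.041]
10 [ 0.035 -0.04 ]
11 [ 0.037 -0.038]
12 [ 0.039 -0.036]
13 [ 0.04  -0.035]
14 [ 0.042 -0.033]
15 [ 0.043 -0.031]
16 [ 0.045 -0.029]
17 [ 0.046 -0.027]
18 [ 0.047 -0.025]
19 [ 0.048 -0.023]
20 [ 0.049 -0.021]
21 [ 0.05  -0.019]
22 [ 0.051 -0.017]
23 [ 0.051 -0.014]
24 [ 0.052 -0.012]
25 [ 0.052 -0.01 ]
26 [ 0.053 -0.008]
27 [ 0.053 -0.005]
28 [ 0.053 -0.003]
29 [ 0.053 -0.001]
30 [0.053 0.002]
31 [0.053 0.004]
32 [0.053 0.006]
33 [0.053 0.009]
34 [0.052 0.011]
35 [0.052 0.013]
36 [0.051 0.015]
37 [0.05  0.018]
38 [0.049 0.02 ]
39 [0.049 0.022]
```

View pics/w4.png

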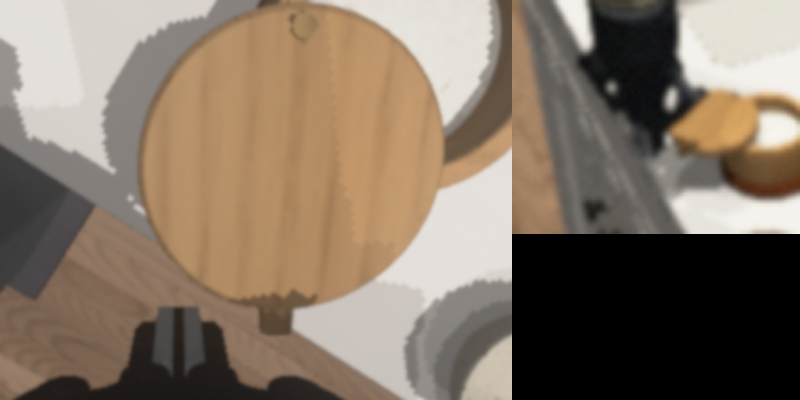

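The tips are now level with the tab, 15 mm short of it on the pushing side: wrist crop tab (275,318), silver tip edge (205,308). I'll start the arc, with the radius about 2 mm larger.

```bash
python3 -m handwheel '[[[1,-0.005,-0.064,0,0,0,0.021],[1,0.018,-0.05,0,0,0,0.021],[1,0.02,-0.049,0,0,0,0.021],[1,0.022,-0.049,0,0,0,0.021],[1,0.024,-0.048,0,0,0,0.021],[1,0.026,-0.046,0,0,0,0.021],[1,0.028,-0.045,0,0,0,0.021],[1,0.03,-0.044,0,0,0,0.021]]]'
python3 -m handwheel '[[[1,0.032,-0.043,0,0,0,0.021],[1,0.034,-0.041,0,0,0,0.021],[1,0.035,-0.04,0,0,0,0.021],[1,0.037,-0.038,0,0,0,0.021],[1,0,0,0,0,0,0]]]'
python3 - <<'E'
from h import *
import cv2
s=manip.observe();print(s["position"],s["wrist_force"])
w=manip.capture("wrist")[50:300,170:530]
a=manip.capture("scene")[150:215,230:310]
cv2.imwrite("pics/w5.png",np.hstack([cv2.resize(w,(512,356)),cv2.copyMakeBorder(cv2.resize(a,(288,234),interpolation=2),0,122,0,0,0)]))
E
```

```text
clock: 3.47
position: [0.3479, -0.2833, 0.0323]
ee_rot: [3.14, 0.0, 0.943]
wrist_force: [-0.6, 1.5, -0.0]
grip_width: -0.0002
clock: 3.88
position: [0.3593, -0.2966, 0.0323]
ee_rot: [3.139, 0.001, 1.118]
wrist_force: [-0.9, 0.3, 0.7]
grip_width: 0.0
[ 0.35928368 -0.29661775  0.03233143] [-0.94457137  0.26761589  0.71252618]
```

View pics/w5.png

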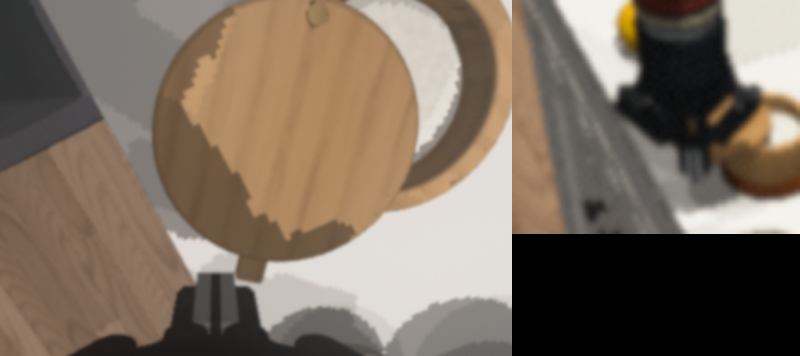

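Contact made: the tab (251,270) lies against the silver finger's edge, and the lid has turned about 21°, leaving about 65°. I'll continue, with the radius about 2 mm smaller.

```bash
python3 -m handwheel '[[[1,0.046,-0.026,0,0,0,0.021],[1,0.047,-0.025,0,0,0,0.021],[1,0.042,-0.033,0,0,0,0.021],[1,0.043,-0.031,0,0,0,0.021],[1,0.045,-0.029,0,0,0,0.021],[1,0.046,-0.027,0,0,0,0.021],[1,0.047,-0.025,0,0,0,0.021],[1,0.048,-0.023,0,0,0,0.021]]]'
python3 -m handwheel '[[[1,0.049,-0.021,0,0,0,0.021],[1,0.05,-0.019,0,0,0,0.021],[1,0.051,-0.017,0,0,0,0.021],[1,0.051,-0.014,0,0,0,0.021],[1,0.052,-0.012,0,0,0,0.021],[1,0.052,-0.01,0,0,0,0.021],[1,0.053,-0.008,0,0,0,0.021],[1,0,0,0,0,0,0]]]'
python3 - <<'E'
from h import *
import cv2
s=manip.observe();print(s["position"],s["ee_rot"],s["wrist_force"])
cv2.imwrite("pics/top6.png",manip.capture("top"))
w=manip.capture("wrist")[30:300,150:530]
a=manip.capture("scene")[150:215,250:330]
cv2.imwrite("pics/w6.png",np.hstack([cv2.resize(w,(512,364)),cv2.copyMakeBorder(cv2.resize(a,(288,234),interpolation=2),0,130,0,0,0)]))
E
```

```text
clock: 4.65
position: [0.3874, -0.3132, 0.0313]
ee_rot: [-3.141, 0.0, 1.47]
wrist_force: [-0.1, 0.5, 0.6]
grip_width: 0.0002
clock: 5.32
position: [0.4166, -0.3213, 0.0314]
ee_rot: [3.141, 0.001, 1.777]
wrist_force: [-0.2, 0.0, -0.3]
grip_width: -0.0003
[ 0.41658682 -0.32126908  0.03142485] [3.14111703e+00 6.50033068e-04 1.77702221e+00] [-0.18857632  0.01670045 -0.28045124]
```

View pics/w6.png

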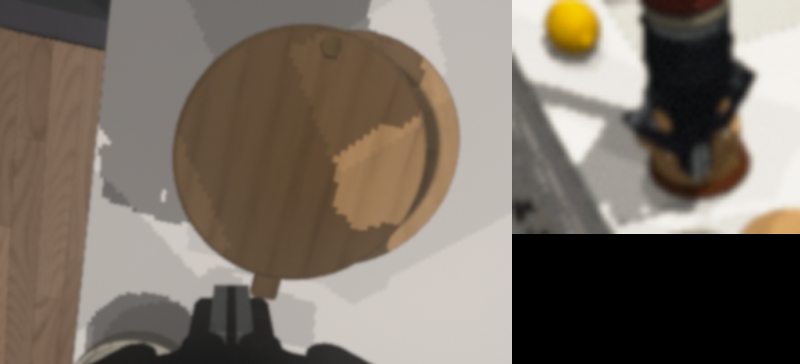

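The lid is following: tab (265,287) against the finger, with a box crescent still showing to the right and about 20–28° left. I'll approach more carefully.

```bash
python3 -m handwheel '[[[1,0.053,-0.005,0,0,0,0.021],[1,0.053,-0.003,0,0,0,0.021],[1,0.053,-0.001,0,0,0,0.021],[1,0.053,0.002,0,0,0,0.021],[1,0.053,0.004,0,0,0,0.021],[1,0.053,0.006,0,0,0,0.021],[1,0.04,0.006,0,0,0,0.016],[1,0,0,0,0,0,0]]]'
python3 - <<'E'
from h import *
import cv2
s=manip.observe();print(s["position"],s["ee_rot"])
F=[]
for i in range(6):
    w=manip.capture("wrist");F.append(manip.observe()["wrist_force"])
print(np.mean(F,0),np.std(F,0))
cv2.imwrite("pics/w7full.png",w)
a=manip.capture("top")[150:260,230:400];cv2.imwrite("pics/top7.png",a)
cv2.imwrite("pics/w7.png",cv2.resize(w[20:280,140:520],(760,520),interpolation=2))
E
```

```text
clock: 6.13
position: [0.4448, -0.3203, 0.031]
ee_rot: [3.142, 0.0, 2.074]
wrist_force: [0.1, -0.7, -0.1]
grip_width: -0.0004
[ 0.44483132 -0.32032769  0.03101089] [3.14153412e+00 8.18665557e-05 2.07399884e+00]
[-0.39594579 -0.24663371 -0.1754606 ] [0.66932756 0.35406974 0.48597687]
```

View pics/w7.png

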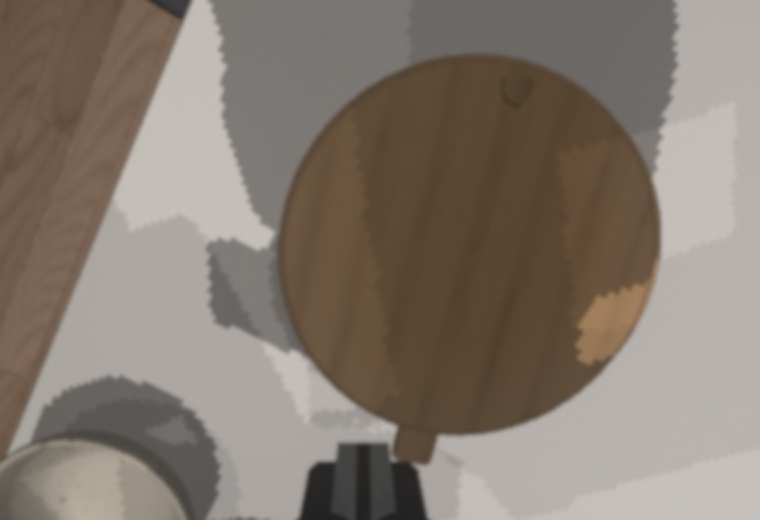

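```bash
python3 - <<'E'
from h import *
f=lambda u,v:(u/2+140-.25,v/2+20-.25)
p=wray(f(517,90),.066);t=wray(f(415,446),.061);d=wray(f(469,245),.066)
A=lambda v:np.degrees(np.arctan2(v[1],v[0]))
print(p,d,t,A(t-p),A(d-p),A(t-d))
g=lambda u,v,z:ray("top",crop(u,v),z)
D=g(212.5,310.5,.066);B=g(237.5,217,.052);T=g(265,386,.061)
L=np.linalg.norm(D-B);print("open by chord",np.degrees(2*np.arcsin(L/.072)),D,B)
m=(D+B)/2;n=np.array([-(B-D)[1],(B-D)[0]])/L*np.sqrt(.036**2-L*L/4)
for P in(m+n,m-n):print("pin",P,"open",A(D-P),"shut",A(B-P),"tab",A(T-P))
E
```

```text
[ 0.42719294 -0.22387677] [ 0.43489695 -0.2544107 ] [ 0.45012013 -0.30261837] -73.7660292932102 -75.83926413373273 -72.47475808137835
open by chord 84.75613979577167 [ 0.39515478 -0.24177326] [ 0.4421283  -0.25396313]
pin [ 0.42532148 -0.22212713] open -146.92573300645597 shut -62.1695932106843 tab -146.8004451574984
pin [ 0.4119616  -0.27360926] open 117.83040678931573 shut 33.07426699354401 tab 172.97779598775725
```

```bash
python3 -m handwheel '[[[1,0.052,0.011,0,0,0,0.021],[1,0.052,0.013,0,0,0,0.021],[1,0.04,0.012,0,0,0,0.016],[1,0.02,0.007,0,0,0,0.008],[1,0,0,0,0,0,0]]]'
for i in 1; do python3 -m handwheel '[[[1,0.01,0.003,0,0,0,0.004],[1,0.01,0.003,0,0,0,0.004]]]'; done
cat > f.py <<'E'
from h import *
import cv2,sys
F=[]
for i in range(6):
    w=manip.capture("wrist");F.append(manip.observe()["wrist_force"])
s=manip.observe();print(s["clock"],s["position"],s["ee_rot"][2],"F",np.mean(F,0).round(2))
cv2.imwrite(f"pics/{sys.argv[1]}.png",w)
E
python3 f.py w8
python3 -m handwheel '[[[1,0.01,0.003,0,0,0,0.004],[1,0.01,0.003,0,0,0,0.004]]]' >/dev/null; python3 f.py w9
```

```text
clock: 6.9
position: [0.458, -0.3169, 0.0309]
ee_rot: [3.142, -0.0, 2.213]
wrist_force: [-1.3, -0.1, -0.0]
grip_width: 0.0003
clock: 7.07
position: [0.4593, -0.3165, 0.0309]
ee_rot: [-3.141, -0.0, 2.229]
wrist_force: [-1.0, 0.3, 0.5]
grip_width: 0.0002
7.3667 [ 0.45939176 -0.31650127  0.03089275] 2.229002156578718 F [-0.28  0.26  0.2 ]
7.8333 [ 0.46109484 -0.3160212   0.03092727] 2.2459361068402064 F [-0.07  0.08  0.02]
```

```bash
python3 -m handwheel '[[[1,0.01,0.003,0,0,0,0.004],[1,0.01,0.003,0,0,0,0.004]]]' |sed -n 4p; python3 f.py w10
python3 -m handwheel '[[[1,0.01,0.003,0,0,0,0.004]]]' |sed -n 4p; python3 f.py w11
```

```text
wrist_force: [-0.0, -0.3, 0.5]
8.3 [ 0.46270076 -0.3155134   0.03091892] 2.262692148376825 F [-0.36  0.17 -0.12]
wrist_force: [-0.9, -0.6, -0.1]
8.6833 [ 0.4634765  -0.31528821  0.03093038] 2.271087586660596 F [-0.35  0.27 -0.16]
```

```bash
python3 -m handwheel '[[[1,0.01,0.003,0,0,0,0.004]]]' |sed -n 4p; python3 f.py w12
python3 - <<'E'
import cv2,numpy as np
for n in("w7full","w8","w9","w10","w11","w12"):
    a=cv2.imread(f"pics/{n}.png").astype(int)
    p=(a[239:246,:,2]-a[239:246,:,0]).mean(0)  # woodness
    c=np.arange(325,372);q=p[325:372];m=q>0.5*q.max()
    # pin blob: darkest in lid top region via template from w7full
    print(n,"tab cols",c[m].min(),c[m].max(),"centroid %.2f"%((c*q.clip(8)-8*c).sum()/(q.clip(8)-8).sum()))
b=cv2.imread("pics/w7full.png");T=b[54:76,388:410]
for n in("w8","w9","w10","w11","w12"):
    a=cv2.imread(f"pics/{n}.png")[44:90,375:425];r=cv2.matchTemplate(a,T,cv2.TM_CCOEFF_NORMED);_,v,_,l=cv2.minMaxLoc(r);print(n,"pin",l[0]+375+11,l[1]+44+11,round(v,2))
E
```

```text
wrist_force: [-0.5, 0.3, 0.8]
9.0667 [ 0.46417391 -0.3150454   0.03087623] 2.279487091538267 F [-0.78 -0.04  0.21]
w7full tab cols 337 357 centroid 347.71
w8 tab cols 336 356 centroid 346.72
w9 tab cols 336 356 centroid 346.70
w10 tab cols 336 356 centroid 346.65
w11 tab cols 336 356 centroid 346.60
w12 tab cols 336 355 centroid 346.41
w8 pin 399 65 0.94
w9 pin 398 64 0.92
w10 pin 399 64 0.93
w11 pin 399 64 0.93
w12 pin 398 64 0.84
```

```bash
python3 -m handwheel '[[[1,0.01,0.003,0,0,0,0.004]]]' |sed -n 4p; python3 f.py w13
python3 - <<'E'
import cv2,numpy as np
for n in("w12","w13"):
    a=cv2.imread(f"pics/{n}.png").astype(int)
    p=(a[239:246,:,2]-a[239:246,:,0]).mean(0);c=np.arange(325,372);q=p[325:372]
    print(n,"centroid %.2f"%((c*q.clip(8)-8*c).sum()/(q.clip(8)-8).sum()))
E
```

```text
wrist_force: [-1.3, -1.0, 0.5]
9.45 [ 0.46502719 -0.31479024  0.03087158] 2.2877807378866177 F [-1.16 -0.05  0.07]
w12 centroid 346.41
w13 centroid 346.35
```

The static force has risen to about 1.2 N and the lid direction (about -61.5°) agrees with the shut direction I measured (-62°), so I'll draw back and inspect.

```bash
python3 -m handwheel '[[[1,-0.05,-0.025,0,0,0,0],[1,-0.1,-0.05,0,0,0,0],[1,-0.1,-0.05,0,0,0,0],[1,0,0,0.3,0,0,0],[1,0,0,0.4,0,0,0],[1,0,0,0.4,0,0,0],[1,0,0,0.4,0,0,0],[1,0,0,0.4,0,0,0]]]' |sed -n 2,4p
python3 -m handwheel '[[[1,-0.2,-0.3,0.1,0,0,0],[1,-0.3,-0.4,0,0,0,0],[1,-0.3,-0.4,0,0,0,0],[1,-0.3,-0.4,0,0,0,0],[1,-0.3,-0.4,0,0,0,0],[1,-0.2,-0.4,0,0,0,0],[1,-0.2,-0.3,0,0,0,0],[1,0,0,0,0,0,0]]]' |sed -n 2,4p
python3 - <<'E'
from h import *
import cv2
t=manip.capture("top");cv2.imwrite("pics/top14.png",t)
z=lambda a:cv2.resize(a[165:260,235:395],None,fx=5,fy=5,interpolation=cv2.INTER_CUBIC)
b=cv2.imread("pics/top0.png")
cv2.imwrite("pics/f14.png",z(t))
# motion of other items: sugar box, bowl, jigger, lemons
for n,(u0,v0,u1,v1) in dict(sugar=(333,172,386,224),bowl=(320,215,352,246),jigger=(402,204,432,228),lemon=(185,214,217,242)).items():
    A=cv2.cvtColor(b[v0:v1,u0:u1],6).astype(float);B=cv2.cvtColor(t[v0:v1,u0:u1],6).astype(float);print(n,cv2.phaseCorrelate(A,B,cv2.createHanningWindow(A.shape[::-1],cv2.CV_64F)),abs(A-B).mean())
E
```

```text
position: [0.4441, -0.3251, 0.1843]
ee_rot: [-3.142, 0.0, 2.287]
wrist_force: [0.6, 0.4, 0.4]
position: [0.2968, -0.5368, 0.1908]
ee_rot: [-3.139, 0.0, 2.282]
wrist_force: [0.6, 1.2, -0.6]
sugar ((0.036294603464863684, -0.026208093227094054), 1.0151293689507563) 4.618287373004354
bowl ((-0.05855563822019505, -0.011538274659105952), 0.9873696686448942) 8.168346774193548
jigger ((0.021633822966570904, 0.01093925703712273), 1.008614718426082) 0.8005282113129785
lemon ((0.020310653144738566, -0.029951251241058685), 0.9980398536356102) 2.8939732142857144
```

```bash
python3 - <<'E'
from h import *
import cv2
def ana(n):
    t=cv2.imread(f"pics/{n}.png")[175:250,250:312]
    t=cv2.resize(t,None,fx=8,fy=8,interpolation=cv2.INTER_CUBIC)
    h=cv2.cvtColor(t,cv2.COLOR_BGR2HSV)
    m=((h[...,0]>8)&(h[...,0]<24)&(h[...,1]>80)&(h[...,2]>110)).astype(np.uint8)
    m=cv2.morphologyEx(m,cv2.MORPH_OPEN,np.ones((9,9)))
    k,l,st,ce=cv2.connectedComponentsWithStats(m);i=1+np.argmax(st[1:,4]);m=(l==i).astype(np.uint8)
    return t,m,st[i]
t,m,st=ana("top14");print(st)
d=cv2.distanceTransform(np.pad(m,1),cv2.DIST_L2,5)
o=cv2.morphologyEx(m,cv2.MORPH_OPEN,cv2.getStructuringElement(cv2.MORPH_ELLIPSE,(121,121)))
c=max(cv2.findContours(o,0,1)[0],key=cv2.contourArea);e=cv2.fitEllipse(c);print("ellipse",e)
r=cv2.subtract(m,o);k,l,s2,ce=cv2.connectedComponentsWithStats(r)
f=lambda u,v:((u+.5)/8-.5+250,(v+.5)/8-.5+175)
D=ray("top",f(*e[0]),.066);print("disc",D)
for j in range(1,k):
    if s2[j,4]>150:
        T=ray("top",f(*ce[j]),.059);v=T-D;print(s2[j],"blob",T,"len",np.hypot(*v),"dir",np.degrees(np.arctan2(v[1],v[0])))
def ascii(m):
    q=m[::16,::8]
    print("\n".join("".join(".#"[x] for x in r) for r in q))
ascii(m)
E
```

```text
[  126   131   279   268 56740]
ellipse ((258.44384765625, 263.3562316894531), (258.89630126953125, 269.1852111816406), 42.16987991333008)
disc [ 0.44275368 -0.25453887]
[365 171  40  65 983] blob [ 0.46434274 -0.29479698] len 0.045681540026311675 dir -61.79685167158494
..............................................................
..............................................................
..............................................................
..............................................................
..............................................................
..............................................................
..............................................................
..............................................................
..............................................................
...........................##############.....................
.......................#####################..................
....................#############################.............
...................################################...........
..........
[... 864 characters left out ...]
.......
..............................................................
..............................................................
..............................................................
..............................................................
..............................................................
..............................................................
..............................................................
..............................................................
..............................................................
..............................................................
..............................................................
```

```bash
python3 -c "
from cell import manip
s=manip.observe();print(s['clock'],s['position'],s['wrist_force']);print(manip.close_job())"
```

```text
10.8333 [ 0.29840378 -0.53471905  0.19064926] [-0.32095561  0.667582    0.50650103]
the job is handed in; nothing more can be done
None
```

I pushed the salt box's lid shut by its tab with the closed fingertips, drew back clear, and handed the job in at 10.8 s. By my measurements the lid is fully shut.

**Lid:** In the final top image its tab points to -61.8°, against a shut direction of -62.2° worked out from the first image (good to about 2°). The lid disc's centre is within about 1 mm of where the box's centre was. Over the last two small steps the steady force on the finger rose from about 0.35 N to 0.8 and then 1.2 N, which I took as the hard stop. The finger and tab still moved about 0.8 mm on each of those steps, so that evidence is not conclusive.

**Salt box:** The pin position worked out from the final image is about 1 mm from the first measurement, so the box did not move measurably.

**Everything else:** The sugar box, pinch bowl, jigger and lemon show shifts under 0.1 pixel between the first and last top images.

**What disagreed or failed:**
- The shut fingertips appeared about 35 mm farther back than stated in two camera views, so I worked from the pictures.
- Wrist and top camera positions differed by about 5 mm at first.
- I had used up the picture viewings, so the final state was checked only by image code.

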